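# Probe a charger board on its sliding test jig

## Robot

A 6-joint arm with a two-finger parallel gripper is mounted at the origin on the work surface. World frame = base frame: x ahead of the robot, y to its left, z up, the work surface at z = 0. Lengths are in mm, angles in rad, forces in N, time in s.
With the tool pointing down it reaches from about 375 to 975 mm from the base axis. Payload 3.8 kg.
Tool frame: the origin (TCP) lies midway between the tips of the shut fingers; the grasp point (between the pads) lies 19 mm behind it (grasp_offset is the distance from the TCP to the grasp point, in mm); z points along the fingers, y is the line along which they close (so a half turn about z gives the same grasp; the last joint's range is limited). The gripper opens to 85 mm and grips with 20 to 120 N. Pads are 22 mm wide; open, the fingers measure 114 mm over their backs; the gripper's body (76 mm by 85 mm) begins 54 mm behind the grasp point. The pads swing forward as they close: fully open they stand 13 mm farther back than shut.
Start: joints at [1.278, 0.264, 1.604, -0, 1.274, -0.037], TCP at [170.786, 653.031, 231.28] pointing down, gripper open.
Joint ranges: [-2.63, 2.63], [-0.94, 2.18], [0.31, 2.57], [-1.31, 4.45], [0, 2.66], [-2.55, 2.55]. Speed limits (rad/s): [2.57, 2.57, 3.14, 3.14, 3.14, 3.14].

## Interface

Orientations are given as a unit quaternion [x, y, z, w].
In Python, from workcell import observe, camera, sign_off, grasp_offset gives the robot as it stands. The module is installed in compiled form; this text tells all that it offers.
- The arm moves only by the tool send_rows, never from a script. Its argument "motion" is text: rows parted by semicolons, each of 7 numbers parted by spaces: the shift along the tool's x, y, z normalised to -1 to 1, where 1 is 3 cm, then the turn, a rotation vector about the tool's x, y, z normalised to -1 to 1, where 1 is 8 degrees, then the opening, from 0 (shut) to 1 (fully open). In form: x y z ax ay az hand; .... A call has 1 to 20 rows; each row shifts and turns the commanded pose from where the row before left it, along the tool's axes as they then stand; what a row does not reach is not made up. A row lasts 1/8 s, in which the tool goes at most 62.5 mm and 10.7 degrees, less where a joint would pass 70% of its speed; a pose out of reach is approached as far as the arm can. A call with a number of a shift or a turn outside -1 to 1 is refused whole. A call with a gripper value outside its range is refused whole. The fingers move at their own pace and stop on an object; the grip force is fixed at half the most. Time passes only in rows, so rows that do not move let the fingers close. It gives the time, the measured TCP pose, the force, the opening and the grip force at its end, in the units of the state.
- observe(): the state, without advancing time (a new reading comes with each control period).
- camera(name): name is "side" or "top" or "wrist"; returns a dict with "frame" (400x640x3 uint8, red, green, blue), "camera_matrix" (3x3 intrinsics, pixels), "T" (4x4, takes a point from camera to world coordinates). Camera axes: x right, y up, looking along -z (the intrinsics and any distortion apply to the point x, -y, -z); pixel columns grow to the right and rows downward; lengths in mm; the calibration is good to about 2 mm. The wrist camera is an equidistant fisheye: a pixel r from the principal point sees the ray r / f radians off the axis. A picture is of the moment at which its call begins. There is no depth.
- sign_off(): hands the job in; it is judged then, once.
The state is a dict: "time_s": time; "qpos": joint angles; "qd": joint speeds; "joint_efforts": joint torques, N m; "position": TCP position; "eef_rot": TCP orientation; "ft_force": force on the tool from outside, world axes, zero at the start; "moment": the same for the moment, N m; "width": finger opening in mm; "gripper_force": force on a finger pad.
Only numpy, scipy, OpenCV 4.12 (cv2) and the standard library are available. Lean on these libraries where they do the work, as an engineer would, in place of code of your own. Each camera call takes 0.05 s, during which the arm holds its last target. There are 200 camera calls.

## Task

Take the test probe from its forked stand and, with the board carrier still pulled out, press the probe's tip onto the round stud and then the square stud for a moment each, so that the stud gives a little on its spring. Then push the carrier along its rods all the way to the stop, so that the board stands under the bridge, and press the tip in the same way onto the oblong stud, leaning the probe to get in under the bridge. Finally hang the probe back upright in the fork of its stand, with the carrier left at its stop, and leave the tin, the jar and the mug where they stand.

Things in the scene. Friction and masses are not known exactly. Their poses are not given: they have to be found in the camera images.
- probe: Loose test probe, 136 mm, 70 g. Origin at the tip, z from tip to handle. From the tip: steel needle 5 mm thick (0-30 mm), shaft 10 mm thick (30-70), round collar 28 mm across (70-76), grey handle 18 mm square (76-136), its flats facing the probe's x and y. It starts hanging upright in the fork, tip 25 mm above the bench.
- probe_tip (a point): The rounded end of the probe's needle.
- probe_collar (a point): On the probe's axis at the underside of the collar, 70 mm from the tip.
- probe_grip (a point): On the probe's axis in the middle of the square handle, 106 mm from the tip: where to grip it.
- stand: Fixed probe stand: dark foot 85 x 85 x 12 mm, a post on its +x side and on top an aluminium fork of two level tines along x, each 12 mm wide, 10 thick, top at 95 mm. Slot 15 mm wide, open to -x, ending 10 mm to +x of the origin. A 3 mm lip crosses each tine 20-24 mm to -x; nothing is higher. Origin on the bench below the hanging probe.
- stand_fork (a point): In the slot at the height of the tines' top, 95 mm above the bench: probe_collar lies here when the probe hangs in the fork.
- jig: Fixed jig: plywood base 310 (x) x 190 (y) x 12 mm, origin on the bench under its middle, x away from the robot along two guide rods. Across its far part an aluminium bridge: beam 176 mm long in y, x = 66 to 115 mm, underside 111 and top 129 mm above the bench, on posts at y = +-80 mm, 16 mm wide; open below on the near and far sides. End blocks up to 42 mm high.
- bridge_edge (a point): Middle of the beam's lower edge on the robot's side, 111 mm above the bench. With the carrier at its stop the oblong stud's centre is 24 mm beyond this edge (jig x), its top 55 mm below it: the probe must lean at least about 30 degrees from upright (40 is comfortable), handle towards the robot (jig -x).
- carrier (a joint): Travel of the aluminium carrier (140 x 120 mm, carrying a green circuit board) along jig x, in m: 0 pulled out towards the robot, 0.10 against its stop under the bridge. It slides stiffly (about 2.5 N) and stays where it is left.
- push_plate (a point): Upright aluminium plate on the carrier's end nearest the robot, to push it by: 56 mm wide (jig y), 4 mm thick. The point is the middle of its top edge on the robot's side, 87 mm above the bench; the face goes straight down to 15 mm. In front of it (jig -x) are only the rods and an end block, up to 36 mm high.
- stud_round: Round brass spring stud on the board, 16 mm across, on the carrier's left (+y) side near the robot. Axes parallel to the jig's; origin 8 mm below its top face. All studs give up to 4 mm straight down, with 1 N to start and 4 N fully down.
- stud_round_top (a point): Centre of the round stud's top face, 56 mm above the bench.
- stud_square: Square brass spring stud, 16 x 16 mm, on the carrier's right (-y) side near the robot, 64 mm from the round one. Between the two stands a black relay 14 mm high above the board. Origin 8 mm below its top face.
- stud_square_top (a point): Centre of the square stud's top face, 56 mm above the bench.
- stud_oblong: Oblong brass spring stud, 12 mm (x) x 24 mm (y), in the middle of the carrier's far part, 65 mm farther along jig x than the other two. At 38 mm to its left and right stand black capacitors 14 mm across, up to 64 mm above the bench. Origin 8 mm below its top face.
- stud_oblong_top (a point): Centre of the oblong stud's top face, 56 mm above the bench.
- tin: Bystander: closed tin with a paper label, 72 mm across, 75 mm high. Origin under its middle.
- jar: Bystander: glass jar with a steel lid, 64 mm across, 85 mm high. Origin under its middle.
- mug: Bystander: white mug, 80 mm across the rim, 90 mm high. Origin under its middle.
Not all that is in view belongs to the job. There is more than one size of the probe; the job needs the largest.

How it is judged:
By the outcome, as a careful person would: the job done as asked, in the order asked, and still so for the second after the job is handed in, with the robot touching nothing.
It also fails if it takes over 58 s, if anything falls off the work surface, if the arm or the gripper's body presses on something with over 40 N, if the wrist force passes 120 N, or if a joint passes its speed limit or range.

## Working session

There is one attempt and no reset: what is moved stays moved. The work goes in short steps, Python scripts to look and compute and a tool call to move; the robot and the scene stay as the last step left them, time stands still between calls to the robot, and variables do not carry over. Pictures are saved under pics/ and viewed, at most 10 in all, crops included, and the job is handed in when it is done.

Besides the shell and the picture viewer there is one more tool, called after "Emit:" as name(argument=value, ...) on one line, values as JSON. send_rows: Moves the arm, as the interface text tells. Scaled input: -1 to 1 covers 3 cm each way for a shift and 8 degrees each way for a turn. Its arguments: {"type":"object","properties":{"motion":{"type":"string"}},"required":["motion"]}

```bash
mkdir -p pics; python3 - <<'E'
from workcell import *
import cv2,numpy as np
s=observe(); print({k:np.round(v,3) for k,v in s.items()}, grasp_offset if not callable(grasp_offset) else grasp_offset())
for n in ("side","top","wrist"):
    c=camera(n); cv2.imwrite(f"pics/{n}0.png",c["frame"][:,:,::-1]); np.savez(f"{n}0.npz",**c)
    print(n,c["camera_matrix"].tolist(),np.round(c["T"],4).tolist())
E
```

```text
{'time_s': np.float64(0.0), 'qpos': array([ 1.278,  0.265,  1.605,  0.   ,  1.274, -0.037]), 'qd': array([-0.   ,  0.   , -0.   ,  0.001,  0.001,  0.001]), 'joint_efforts': array([ 0.0000e+00, -5.1511e+01, -3.6732e+01,  0.0000e+00,  1.3000e-02,
       -0.0000e+00]), 'position': array([170.581, 652.324, 229.955]), 'eef_rot': array([ 0.128,  0.992, -0.001, -0.   ]), 'ft_force': array([ 0.551,  0.285, -0.521]), 'moment': array([ 0.022, -0.015,  0.026]), 'gripper_force': np.float64(0.0), 'width': np.float64(85.255)} 18.700000000000003
side [[448.5530959832495, 0.0, 316.55248952181677], [0.0, 448.5530959832495, 199.65655385906445], [0.0, 0.0, 1.0]] [[-0.7563, 0.4995, -0.4224, 145.3126], [-0.6542, -0.5769, 0.4891, 536.47], [0.0006, 0.6462, 0.7631, 858.6929], [0.0, 0.0, 0.0, 1.0]]
top [[389.9754758878607, 0.0, 318.62257177723836], [0.0, 389.9754758878607, 193.61115000768666], [0.0, 0.0, 1.0]] [[-0.0215, 0.9923, -0.1219, 458.377], [-0.9998, -0.0211, 0.0042, 29.9772], [0.0016, 0.1219, 0.9925, 1149.0667], [0.0, 0.0, 0.0, 1.0]]
wrist [[309.70691628693146, 0.0, 320.55369633130476], [0.0, 309.70691628693146, 193.2534669148978], [0.0, 0.0, 1.0]] [[0.2534, -0.9306, -0.2642, 102.7546], [0.9674, 0.243, 0.0717, 671.0908], [-0.0025, -0.2738, 0.9618, 374.4229], [0.0, 0.0, 0.0, 1.0]]
```

View pics/top0.png

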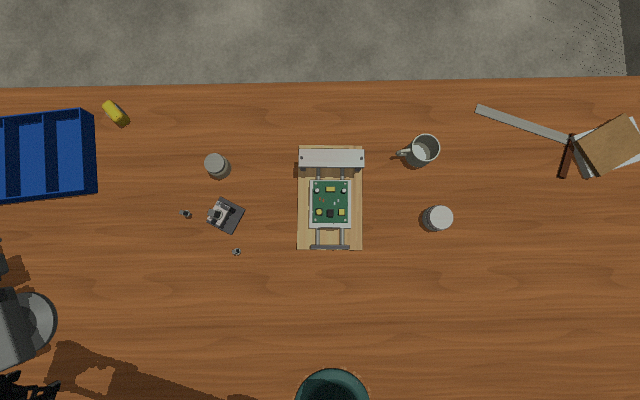

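View pics/side0.png

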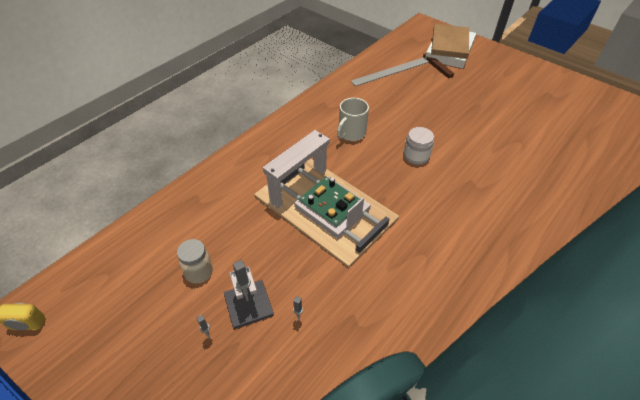

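The top view shows the jig at about (330,198), the stand with the probe at (226,215), and small decoy probes at (185,214) and (237,252). The side view shows the stand at (245,295) and the jig at (325,205). Next I'll look at enlarged crops.

```bash
cat > h.py <<'E'
import numpy as np,cv2
def load(n): return dict(np.load(n+".npz"))
def ray(c,u,v):
    K=c["camera_matrix"];T=c["T"]
    d=np.array([(u-K[0,2])/K[0,0],-(v-K[1,2])/K[1,1],-1.]); return T[:3,3],T[:3,:3]@d
def onz(c,u,v,z):
    o,d=ray(c,u,v); return o+d*(z-o[2])/d[2]
def proj(c,p):
    K=c["camera_matrix"];T=c["T"]; q=T[:3,:3].T@(np.array(p,float)-T[:3,3])
    return np.array([K[0,0]*q[0]/-q[2]+K[0,2],K[1,1]*-q[1]/-q[2]+K[1,2]])
def tri(l):
    A=np.zeros((3,3));b=np.zeros(3)
    for o,d in l:
        d=d/np.linalg.norm(d);P=np.eye(3)-np.outer(d,d);A+=P;b+=P@o
    p=np.linalg.solve(A,b); return p,[np.linalg.norm(np.cross(p-o,d/np.linalg.norm(d))) for o,d in l]
E
python3 - <<'E'
import cv2,numpy as np
t=cv2.imread("pics/top0.png");s=cv2.imread("pics/side0.png")
def cr(i,u,v,w,h,f): return cv2.resize(i[v:v+h,u:u+w],None,fx=f,fy=f,interpolation=cv2.INTER_CUBIC)
a=np.hstack([cr(t,202,192,50,50,6),cr(t,290,140,83,50,6)[:, :498]])
b=np.hstack([cr(t,290,190,80,50,6)[:300,:300],cr(s,220,255,83,50,6)])
cv2.imwrite("pics/c1.png",np.vstack([np.hstack([cr(t,200,192,50,50,6),cr(s,215,250,83,50,6)[:,:498]]),cr(t,290,172,80,50,6).copy() if 0 else np.hstack([cr(t,300,176,60,50,6)[:,:360],cr(s,290,165,73,50,6)[:,:438]])]))
E
```

```text
(no output)
```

View pics/c1.png

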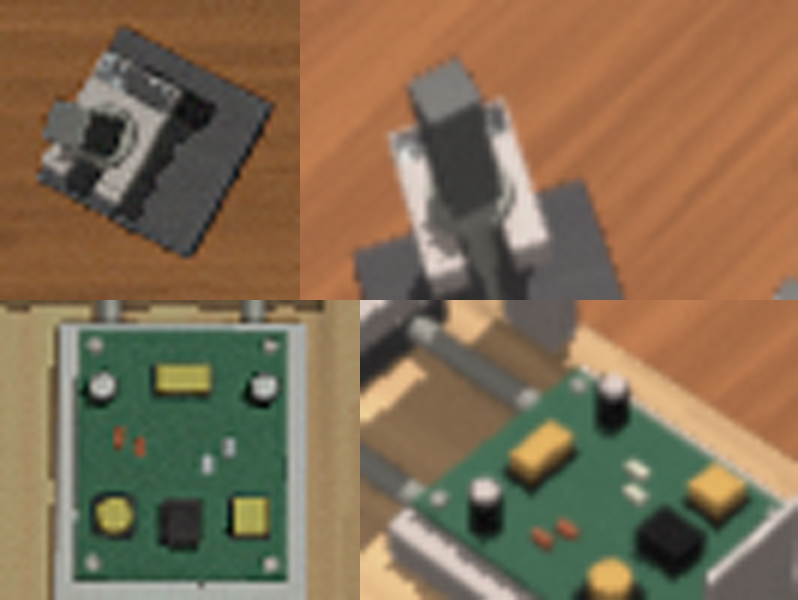

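Enlarged crops: the handle top is at top-view (210.8,212.3) and side-view (239,265), and the fork opens to the lower left. The round, square and oblong studs are at top-view (319,211.5), (341.5,211.5) and (330.5,189).

```bash
python3 - <<'E'
from h import *
np.set_printoptions(precision=1,suppress=True)
t=load("top0");s=load("side0")
hs=lambda c:cv2.cvtColor(c["frame"],cv2.COLOR_RGB2HSV)
def comps(m,amin=8):
    n,l,st,ce=cv2.connectedComponentsWithStats(m.astype(np.uint8)); return [(st[i,4],ce[i]) for i in range(1,n) if st[i,4]>=amin]
H=hs(t);m=(H[...,0]>20)&(H[...,0]<35)&(H[...,1]>110)&(H[...,2]>110);m[:180]=0;m[225:]=0;m[:,:310]=0;m[:,352:]=0
P=[]
for a,c in comps(m): P.append(onz(t,*c,56)); print("top stud",a,c,P[-1])
for q in P: print(" pred side",proj(s,q))
H=hs(s);m=(H[...,0]>12)&(H[...,0]<30)&(H[...,1]>130)&(H[...,2]>150)
m[:180]=0;m[225:]=0;m[:,:310]=0;m[:,360:]=0
for a,c in comps(m): print("side yellow",a,c)
# plywood base outline in top
f=t["frame"].astype(int); H=hs(t); m=((H[...,1]<125)&(H[...,2]>90)|(H[...,0]>35)).astype(np.uint8); m[:135]=0;m[260:]=0;m[:,:285]=0;m[:,375:]=0
cs,_=cv2.findContours(m,0,2);c=max(cs,key=cv2.contourArea); b=cv2.boxPoints(cv2.minAreaRect(c)); print("base",b.tolist()); B=np.array([onz(t,*p,12) for p in b]);print(B,np.linalg.norm(B-np.roll(B,1,0),axis=1),B.mean(0))
# foot
m=((H[...,1]<90)).astype(np.uint8);m[:190]=0;m[240:]=0;m[:,:202]=0;m[:,250:]=0
cs,_=cv2.findContours(m,0,2);c=max(cs,key=cv2.contourArea);b=cv2.boxPoints(cv2.minAreaRect(c));print("foot",b.tolist())
for b in (b,[(220,196.5),(245.3,209.2),(231.3,234.8),(206.3,222)]):
    B=np.array([onz(t,*p,12) for p in b]);print(B,np.linalg.norm(B-np.roll(B,1,0),axis=1),B.mean(0)); 
    e=B-np.roll(B,1,0);print(np.degrees(np.arctan2(e[:,1],e[:,0])))
print("handle",tri([ray(t,210.8,212.3),ray(s,239.2,265)]))
E
```

```text
top stud 36 [330.  188.5] [606.5  -7.1  56. ]
top stud 25 [318.6 211.3] [542.5  26.6  56. ]
top stud 34 [341.4 211.5] [540.7 -37.4  56. ]
 pred side [319.2 189.1]
 pred side [330.8 211.1]
 pred side [348.6 195.5]
side yellow 37 [319.8 188.9]
side yellow 33 [348.9 195.5]
side yellow 27 [331.4 210.9]
base [[296.3795166015625, 248.98931884765625], [298.18841552734375, 144.07220458984375], [364.37567138671875, 145.21337890625], [362.5667724609375, 250.1304931640625]]
[[ 438.3   92.8   12. ]
 [ 748.2   83.    12. ]
 [ 740.6 -114.4   12. ]
 [ 431.   -98.1   12. ]] [191.1 310.  197.5 310. ] [589.5  -9.2  12. ]
foot [[202.80001831054688, 220.4000244140625], [215.80001831054688, 194.4000244140625], [245.00003051757812, 209.00003051757812], [232.00003051757812, 235.00003051757812]]
[[526.6 364.   12. ]
 [602.1 327.   12. ]
 [557.3 241.3  12. ]
 [482.5 278.8  12. ]] [96.  84.1 96.7 83.7] [542.1 302.8  12. ]
[  62.6  -26.1 -117.6  153.3]
[[595.6 314.6  12. ]
 [556.7 240.4  12. ]
 [483.1 280.9  12. ]
 [521.7 353.8  12. ]] [83.6 83.8 84.  82.5] [539.3 297.4  12. ]
[ -27.9 -117.7  151.2   62.1]
handle (array([536.8, 299.4, 161.4]), [np.float64(1.1863159134835473), np.float64(1.1863159134837444)])
```

Checks hold: the handle top measures z = 161 as expected, the studs are 64 mm apart, and the oblong sits 65 mm beyond. The probe is at about (537.5, 299), stand yaw is about -28° and jig yaw about -1.7°. Next is a planning helper.

```bash
cat >> h.py <<'E'
from scipy.spatial.transform import Rotation as R
from scipy.optimize import fsolve
def pose(az_y,lean=0):
    """tool y horizontal at azimuth az_y, z down, leaned so that z tips away from tool x (forward)"""
    y=np.array([np.cos(np.radians(az_y)),np.sin(np.radians(az_y)),0]);x0=np.array([-y[1],y[0],0]);a=np.radians(lean)
    z=-np.cos(a)*np.array([0,0,1])-np.sin(a)*x0; return R.from_matrix(np.c_[np.cross(y,z),y,z])
def plan(p1,r1,n,p0=None,r0=None):
    from workcell import observe
    s=observe()
    p0=np.array(s["position"]) if p0 is None else np.array(p0,float); r0=R.from_quat(s["eef_rot"]) if r0 is None else r0
    rel=(r0.inv()*r1).as_rotvec(); w=R.from_rotvec(rel/n); d=r0.inv().apply(np.array(p1)-p0)
    A=sum((w**i).as_matrix() if i else np.eye(3) for i in range(n)); v=np.linalg.solve(A,d)
    print(n,"rows:",np.round(np.r_[v/30,np.degrees(rel/n)/8],3).tolist())
E
python3 - <<'E'
from h import *
plan([537.5,299,230],pose(62),18)
plan([537.5,299,112.5],pose(62),5,[537.5,299,230],pose(62))
E
```

```text
18 rows: [-0.871, -0.369, 0.001, -0.001, 0.0, 0.093]
5 rows: [0.0, 0.0, 0.783, 0.0, 0.0, 0.0]
```

Emit:
send_rows(motion="-0.871 -0.369 0 0 0 0.093 0.6;-0.871 -0.369 0 0 0 0.093 0.6;-0.871 -0.369 0 0 0 0.093 0.6;-0.871 -0.369 0 0 0 0.093 0.6;-0.871 -0.369 0 0 0 0.093 0.6;-0.871 -0.369 0 0 0 0.093 0.6;-0.871 -0.369 0 0 0 0.093 0.6;-0.871 -0.369 0 0 0 0.093 0.6;-0.871 -0.369 0 0 0 0.093 0.6;-0.871 -0.369 0 0 0 0.093 0.6;-0.871 -0.369 0 0 0 0.093 0.6;-0.871 -0.369 0 0 0 0.093 0.6;-0.871 -0.369 0 0 0 0.093 0.6;-0.871 -0.369 0 0 0 0.093 0.6;-0.871 -0.369 0 0 0 0.093 0.6;-0.871 -0.369 0 0 0 0.093 0.6;-0.871 -0.369 0 0 0 0.093 0.6;-0.871 -0.369 0 0 0 0.093 0.6;0 0 0 0 0 0 0.6")

```text
time_s: 2.52
position: [538.6, 297.9, 230.8]
eef_rot: [0.244, 0.97, -0.0, -0.0]
ft_force: [0.3, 1.2, 0.0]
width: 51.5
gripper_force: 0.0
```

```bash
python3 - <<'E'
from h import *
from workcell import *
s=observe();print(s["position"],R.from_quat(s["eef_rot"]).as_matrix().round(3).tolist(),s["qpos"],s["width"],s["time_s"])
plan([537.5,299,112.5],pose(62),6)
c=camera("wrist");np.savez("wrist1.npz",**c);cv2.imwrite("pics/w1.png",c["frame"][:,:,::-1]);print(c["T"].round(3).tolist())
E
```

```text
[538.55844775 297.87774179 230.81146027] [[-0.881, 0.472, -0.001], [0.472, 0.881, -0.001], [0.0, -0.001, -1.0]] [ 4.64928327e-01  1.53202901e-01  1.73732392e+00 -3.27913763e-04
  1.25178454e+00 -6.13656194e-01] 51.512669402853035 2.525
6 rows: [0.008, 0.003, 0.657, -0.001, -0.0, -0.004]
[[0.473, -0.848, -0.241, 476.686], [0.881, 0.454, 0.13, 331.641], [-0.001, -0.274, 0.962, 375.183], [0.0, 0.0, 0.0, 1.0]]
```

View pics/w1.png

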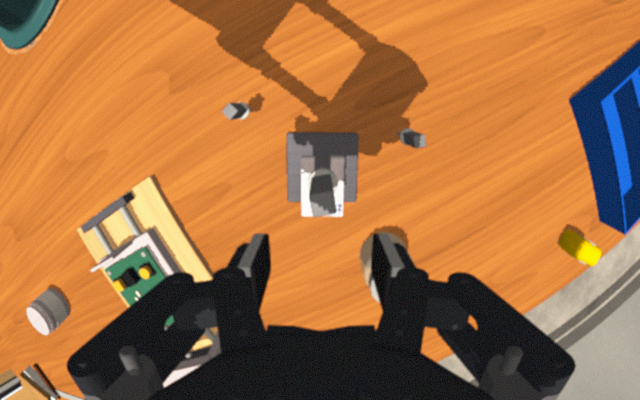

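The wrist view shows the stand square to the gripper, with the handle at about (322,195), centred between the fingers (midpoint about 320). Descending and gripping.

Emit:
send_rows(motion="0.008 0.003 0.657 0 0 0 0.6;0.008 0.003 0.657 0 0 0 0.6;0.008 0.003 0.657 0 0 0 0.6;0.008 0.003 0.657 0 0 0 0.6;0.008 0.003 0.657 0 0 0 0.6;0.008 0.003 0.657 0 0 0 0.6;0 0 0 0 0 0 0.6;0 0 0 0 0 0 0;0 0 0 0 0 0 0;0 0 0 0 0 0 0;0 0 0 0 0 0 0;0 0 0 0 0 0 0")

```text
time_s: 4.08
position: [537.7, 300.9, 114.3]
eef_rot: [0.242, 0.97, 0.001, 0.001]
ft_force: [0.7, 0.2, 6.2]
width: 18.2
gripper_force: 59.0
```

```bash
python3 - <<'E'
from h import *
from workcell import *
s=observe();print(s["position"],R.from_quat(s["eef_rot"]).as_matrix().round(3).tolist(),s["width"],s["gripper_force"],s["ft_force"],s["time_s"])
p=s["position"];r=R.from_quat(s["eef_rot"])
plan(p+[0,0,60],r,3)
o=np.array([p[0],p[1],p[2]+60])
# jig yaw -1.7: upright, tip = TCP - (106-18.7) z
up=56+30+87.3
plan([542.5,26.6,up],pose(88.3),12,o,r)
E
```

```text
[537.70114791 300.93821133 114.31709991] [[-0.883, 0.47, 0.002], [0.47, 0.883, 0.001], [-0.001, 0.002, -1.0]] 18.20844156085568 58.96692548878491 [0.65327907 0.22638759 6.1775219 ] 4.075
3 rows: [-0.001, 0.001, -0.667, 0.0, 0.0, 0.0]
12 rows: [-0.224, -0.735, 0.002, 0.001, 0.001, -0.274]
```

Emit:
send_rows(motion="0 0 -0.667 0 0 0 0;0 0 -0.667 0 0 0 0;0 0 -0.667 0 0 0 0;0 0 0 0 0 0 0;-0.224 -0.735 0 0 0 -0.274 0;-0.224 -0.735 0 0 0 -0.274 0;-0.224 -0.735 0 0 0 -0.274 0;-0.224 -0.735 0 0 0 -0.274 0;-0.224 -0.735 0 0 0 -0.274 0;-0.224 -0.735 0 0 0 -0.274 0;-0.224 -0.735 0 0 0 -0.274 0;-0.224 -0.735 0 0 0 -0.274 0;-0.224 -0.735 0 0 0 -0.274 0;-0.224 -0.735 0 0 0 -0.274 0;-0.224 -0.735 0 0 0 -0.274 0;-0.224 -0.735 0 0 0 -0.274 0;0 0 0 0 0 0 0")

```text
time_s: 6.2
position: [541.1, 25.2, 172.5]
eef_rot: [0.016, 1.0, -0.0, -0.0]
ft_force: [-0.1, 0.1, -0.3]
width: 16.9
gripper_force: 103.3
```

```bash
python3 - <<'E'
from h import *
from workcell import *
s=observe();print(s["position"],R.from_quat(s["eef_rot"]).as_matrix().round(3).tolist(),s["width"],s["ft_force"],s["time_s"])
p=s["position"];plan([542.5,26.6,p[2]],pose(88.3),2)
im=[]
for n in ("side","top"):
    c=camera(n);np.savez(n+"1.npz",**c)
    u,v=proj(c,[p[0],p[1],p[2]-88]);print(n,u,v)
    u,v=int(u)-33,int(v)-30;im.append(cv2.resize(c["frame"][v:v+60,u:u+66,::-1],None,fx=6,fy=6,interpolation=2));print("crop",u,v)
cv2.imwrite("pics/c2.png",np.hstack(im))
E
```

```text
[541.09363821  25.23109217 172.51391493] [[-0.999, 0.033, -0.001], [0.033, 0.999, -0.0], [0.001, -0.0, -1.0]] 16.918698018350398 [-0.08869171  0.1397324  -0.301101  ] 6.2
2 rows: [-0.023, 0.024, -0.0, -0.001, -0.003, -0.011]
side 331.94737965662057 203.06135929767885
crop 298 173
top 319.09458774848656 211.02163231338935
crop 286 181
```

View pics/c2.png

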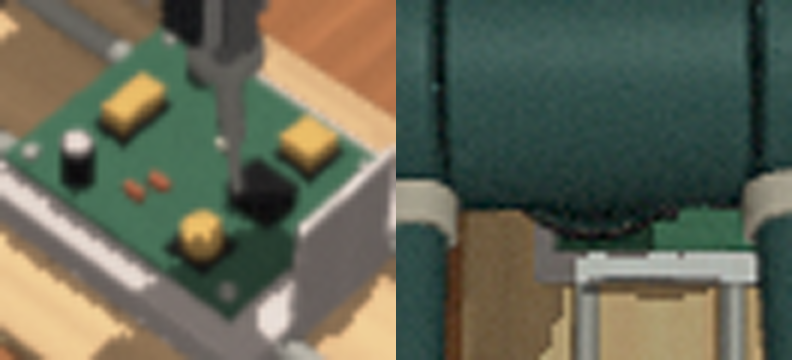

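In the side crop the tip is at about (337,205), against a predicted (332,203), and the probe looks tilted in the grip with its tip towards the robot. I'll triangulate it with the wrist camera.

```bash
cat >> h.py <<'E'
def fray(c,u,v):
    K=c["camera_matrix"];a=np.array([u-K[0,2],v-K[1,2]])/K[0,0];r=np.linalg.norm(a);d=np.array([a[0]/r*np.sin(r),-a[1]/r*np.sin(r),-np.cos(r)])
    return c["T"][:3,3],c["T"][:3,:3]@d
def fproj(c,p):
    q=c["T"][:3,:3].T@(np.array(p,float)-c["T"][:3,3]);d=np.array([q[0],-q[1]]);r=np.arctan2(np.hypot(*d),-q[2]);K=c["camera_matrix"]
    return K[:2,2]+K[0,0]*r*d/np.hypot(*d)
E
python3 - <<'E'
from h import *
from workcell import *
c=camera("wrist");np.savez("wrist2.npz",**c);p=observe()["position"]
for dz in (88,19,-19): print(fproj(c,p-[0,0,dz]))
cv2.imwrite("pics/w2.png",cv2.resize(c["frame"][150:350,220:420,::-1],None,fx=3,fy=3,interpolation=2))
E
```

```text
[320.00712598 198.37794121]
[319.81296609 233.15550131]
[319.63623984 265.51541063]
```

View pics/w2.png

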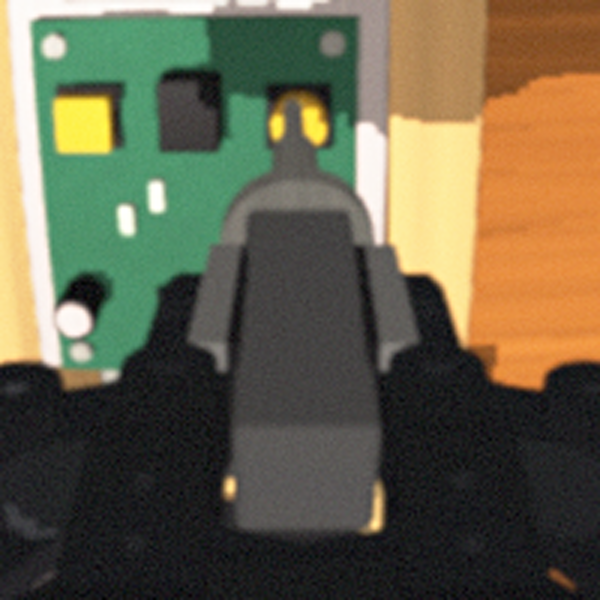

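Wrist crop: the tip is at (292,105), which is full-image (317.3,185), against an upright prediction of (320,198). Triangulating.

```bash
python3 - <<'E'
from h import *
from workcell import observe
s=observe();p=s["position"];r=R.from_quat(s["eef_rot"])
w=load("wrist2");sd=load("side1")
t,e=tri([fray(w,317.3,185),ray(sd,337.2,205)]);print(t,e,r.inv().apply(t-p))
# wrist only: point on tool's plane y~, distance 106 from grip: scan tilt
g=p+r.apply([0,0,-18.7])
for a in range(0,16,2):
  for L in (106,):
    q=g+r.apply([L*np.sin(np.radians(a)),0,L*np.cos(np.radians(a))]); print(a,fproj(w,q),proj(sd,q))
    q=g-r.apply([30*np.sin(np.radians(a)),0,30*np.cos(np.radians(a))]);print("   top",fproj(w,q))
E
```

```text
[527.8322512   24.79982971  88.54980607] [np.float64(1.2014685724400527), np.float64(1.201468572440034)] [12.88449667 -2.50829687 84.12601252]
0 [320.05087736 198.54016841] [331.58661424 203.32182852]
   top [319.38151698 303.55032525]
2 [320.04289664 194.01206123] [332.82668557 204.1623869 ]
   top [319.39012314 305.71467923]
4 [320.03460099 189.49233288] [334.07110129 204.96787519]
   top [319.39901948 307.7963911 ]
6 [320.02598518 184.98163694] [335.31871974 205.73735402]
   top [319.40817979 309.79268713]
8 [320.01704346 180.48065088] [336.56838336 206.46989738]
   top [319.41757782 311.70114368]
10 [320.00776954 175.99007827] [337.81891856 207.1645934 ]
   top [319.42718746 313.51968016]
12 [319.99815657 171.51065112] [339.06913562 207.82054529]
   top [319.43698287 315.24654979]
14 [319.98819712 167.04313231] [340.31782865 208.43687224]
   top [319.44693861 316.88032826]
```

The probe slipped about 7° about the closing axis: the tip is at tool (12.8, -2, 85). I'll lean the tool 7° so the probe stands upright, then bring the tip above the round stud.

```bash
cat >> h.py <<'E'
O=np.array([12.7,-2,85.0])
def tip(t,az,lean,n,t0=None,az0=None,l0=None):
    r=pose(az,lean);p=np.array(t)-r.apply(O)
    if t0 is None: plan(p,r,n)
    else: r0=pose(az0,l0);plan(p,r,n,np.array(t0)-r0.apply(O),r0)
E
python3 - <<'E'
from h import *
tip([542.5,26.6,66],88.3,7,4)
E
```

```text
4 rows: [-0.025, 0.015, 0.174, 0.001, -0.22, -0.002]
```

Emit:
send_rows(motion="-0.025 0.015 0.174 0 -0.22 0 0;-0.025 0.015 0.174 0 -0.22 0 0;-0.025 0.015 0.174 0 -0.22 0 0;-0.025 0.015 0.174 0 -0.22 0 0;0 0 0 0 0 0 0;0 0 0 0 0 0 0")

```text
time_s: 7.1
position: [545.4, 28.6, 152.6]
eef_rot: [0.015, 0.998, -0.001, 0.061]
ft_force: [0.3, 0.0, -0.2]
width: 16.8
gripper_force: 103.2
```

```bash
python3 - <<'E'
from h import *
from workcell import *
im=[]
s=observe();r=R.from_quat(s["eef_rot"]);t=s["position"]+r.apply(O);print("tip est",t,s["ft_force"],s["width"],s["gripper_force"])
c=camera("side");d=camera("wrist");np.savez("side2.npz",**c);np.savez("wrist3.npz",**d)
print(proj(c,t),fproj(d,t))
a=cv2.resize(c["frame"][180:230,300:350,::-1],None,fx=8,fy=8,interpolation=2);b=cv2.resize(d["frame"][150:250,270:370,::-1],None,fx=4,fy=4,interpolation=2)
cv2.imwrite("pics/c3.png",np.hstack([a,b]))
print(r.inv().apply([0,0,-1]).round(3))
tip([542.5,26.6,56],88.3,7,4)
E
```

```text
tip est [543.15630856  26.65244118  66.68922656] [ 0.33594618  0.04832989 -0.2317954 ] 16.83223274864196 103.16020488739014
[330.6417131  207.97973549] [317.18794695 182.75623318]
[ 0.122 -0.     0.992]
4 rows: [0.019, 0.002, 0.089, 0.0, 0.002, -0.001]
```

View pics/c3.png

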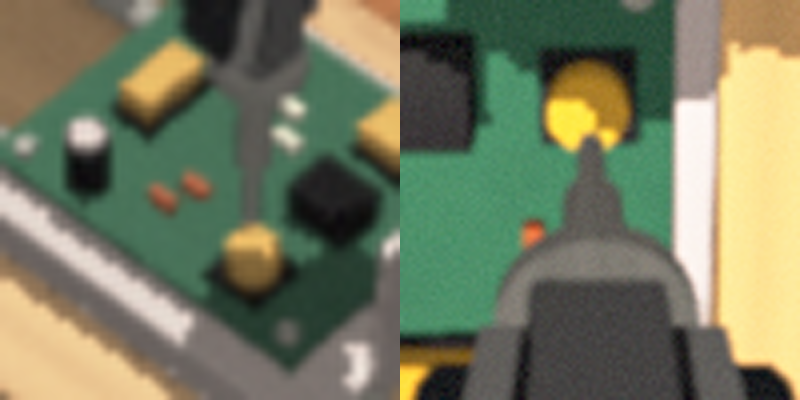

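The side view puts the tip at (331.2,208.1), as predicted, and the wrist view agrees within 1 mm. Descending in small steps onto the stud.

Emit:
send_rows(motion="0.012 0 0.096 0 0 0 0;0.012 0 0.096 0 0 0 0;0.012 0 0.096 0 0 0 0;0.006 0 0.05 0 0 0 0;0 0 0 0 0 0 0")

```text
time_s: 7.82
position: [545.2, 28.0, 141.9]
eef_rot: [0.015, 0.998, -0.001, 0.061]
ft_force: [0.5, -0.6, -0.4]
width: 16.7
gripper_force: 103.2
```

Emit:
send_rows(motion="0.004 0 0.033 0 0 0 0;0 0 0 0 0 0 0")

```text
time_s: 8.07
position: [545.5, 28.0, 141.3]
eef_rot: [0.015, 0.998, -0.001, 0.062]
ft_force: [0.8, -1.0, 0.8]
width: 16.9
gripper_force: 103.2
```

Emit:
send_rows(motion="0.004 0 0.033 0 0 0 0;0 0 0 0 0 0 0")

```text
time_s: 8.32
position: [545.5, 28.0, 140.3]
eef_rot: [0.015, 0.998, -0.001, 0.062]
ft_force: [-1.2, 0.2, 1.2]
width: 16.6
gripper_force: 103.2
```

Emit:
send_rows(motion="0.004 0 0.033 0 0 0 0;0 0 0 0 0 0 0;0 0 0 0 0 0 0")

```text
time_s: 8.7
position: [545.5, 28.0, 139.3]
eef_rot: [0.015, 0.998, -0.001, 0.062]
ft_force: [-0.6, -0.6, 1.0]
width: 16.6
gripper_force: 103.2
```

Emit:
send_rows(motion="0.002 0 0.02 0 0 0 0;0 0 0 0 0 0 0;0 0 0 0 0 0 0")

```text
time_s: 9.07
position: [545.4, 28.1, 138.6]
eef_rot: [0.015, 0.998, -0.001, 0.061]
ft_force: [-0.9, 0.2, 1.7]
width: 16.5
gripper_force: 103.3
```

Emit:
send_rows(motion="0.004 0 0.033 0 0 0 0;0 0 0 0 0 0 0;0 0 0 0 0 0 0")

```text
time_s: 9.45
position: [545.5, 28.0, 137.7]
eef_rot: [0.015, 0.998, -0.001, 0.062]
ft_force: [0.2, 0.1, 2.2]
width: 16.7
gripper_force: 103.3
```

```bash
python3 - <<'E'
from h import *
from workcell import *
c=camera("side");d=camera("wrist");s=observe();print(s["ft_force"],s["position"]+R.from_quat(s["eef_rot"]).apply(O))
a=cv2.resize(c["frame"][180:230,300:350,::-1],None,fx=8,fy=8,interpolation=2);b=cv2.resize(d["frame"][150:250,270:370,::-1],None,fx=4,fy=4,interpolation=2)
cv2.imwrite("pics/c4.png",np.hstack([a,b]))
T0=s["position"]+R.from_quat(s["eef_rot"]).apply(O)
tip(T0+[0,0,30],88.3,7,2)
tip([540.7,-37.4,66],88.3,7,4,T0+[0,0,30],88.3,7)
E
```

```text
[-0.25699716  0.08475497  3.61067343] [543.23623946  26.12674148  51.70388497]
2 rows: [-0.063, 0.0, -0.496, -0.0, 0.003, -0.003]
4 rows: [0.021, -0.53, 0.129, 0.0, 0.0, 0.0]
```

View pics/c4.png

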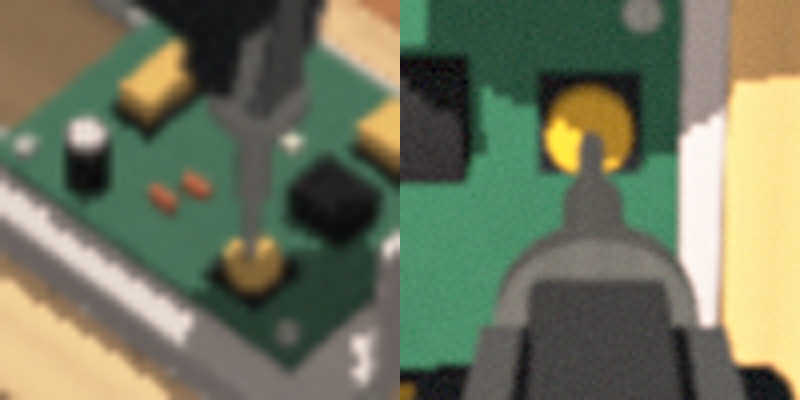

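The needle stands on the middle of the round stud with the stud pressed in (about 3 N). Next, the square stud.

Emit:
send_rows(motion="-0.063 0 -0.496 0 0 0 0;-0.063 0 -0.496 0 0 0 0;0.021 -0.53 0.129 0 0 0 0;0.021 -0.53 0.129 0 0 0 0;0.021 -0.53 0.129 0 0 0 0;0.021 -0.53 0.129 0 0 0 0;0 0 0 0 0 0 0;0.012 0 0.096 0 0 0 0;0.012 0 0.096 0 0 0 0;0.012 0 0.096 0 0 0 0;0.008 0 0.07 0 0 0 0;0 0 0 0 0 0 0")

```text
time_s: 11.05
position: [543.0, -35.2, 141.0]
eef_rot: [0.015, 0.998, -0.001, 0.061]
ft_force: [-0.9, 1.5, -0.2]
width: 16.5
gripper_force: 103.4
```

Emit:
send_rows(motion="0.004 0 0.04 0 0 0 0;0.004 0 0.04 0 0 0 0;0 0 0 0 0 0 0;0 0 0 0 0 0 0")

```text
time_s: 11.55
position: [543.1, -35.4, 138.9]
eef_rot: [0.015, 0.998, -0.001, 0.062]
ft_force: [-0.3, 1.3, 1.8]
width: 16.5
gripper_force: 103.7
```

Emit:
send_rows(motion="0.004 0 0.03 0 0 0 0;0 0 0 0 0 0 0;0 0 0 0 0 0 0")

```text
time_s: 11.92
position: [543.1, -35.5, 137.8]
eef_rot: [0.015, 0.998, -0.001, 0.062]
ft_force: [-0.4, 2.1, 2.8]
width: 16.9
gripper_force: 103.8
```

```bash
python3 - <<'E'
from h import *
from workcell import *
c=camera("wrist");s=observe();r=R.from_quat(s["eef_rot"]);T0=s["position"]+r.apply(O);print(s["ft_force"],T0,s["qpos"])
print([onz(load("top0"),330,v,87).round(1) for v in (224,228,230)],onz(load("top0"),330,228,50))
print(load("top0")["frame"][214:250,330].mean(1).astype(int).tolist())
a=cv2.resize(c["frame"][100:250,245:395,::-1],None,fx=3,fy=3,interpolation=2)
t=cv2.resize(load("top0")["frame"][200:260,300:360,::-1],None,fx=7.5,fy=7.5,interpolation=2)
cv2.imwrite("pics/c5.png",np.hstack([a,t]))
E
```

```text
[0.02634647 1.00019634 1.78222391] [540.86462335 -37.38981018  51.92955294] [-0.11788988  0.01812025  2.06912296  0.01346672  0.93171199 -1.66555251]
[array([504.9,  -3.6,  87. ]), array([494.1,  -3.4,  87. ]), array([488.7,  -3.2,  87. ])] [495.34131397  -4.51900735  50.        ]
[50, 50, 37, 33, 73, 78, 69, 64, 77, 172, 167, 168, 172, 82, 65, 86, 82, 139, 144, 139, 142, 139, 137, 141, 141, 138, 139, 139, 143, 141, 114, 96, 84, 83, 85, 89]
```

View pics/c5.png

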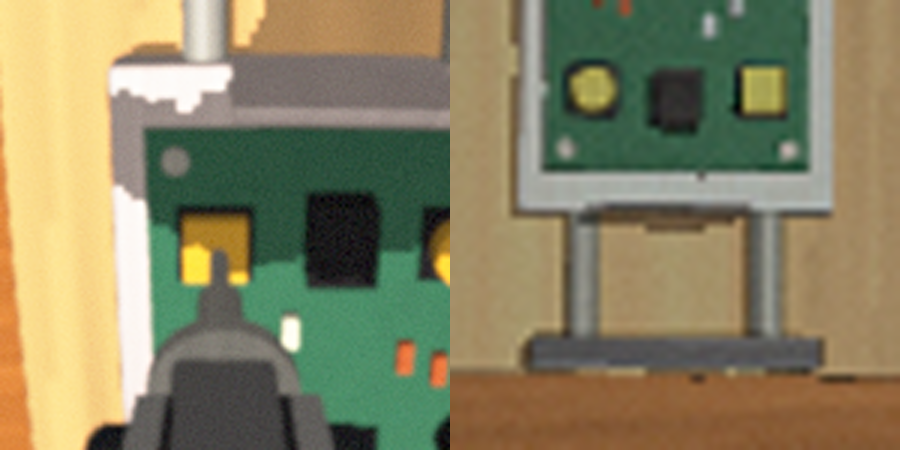

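The needle is on the square stud, pressed in. In the top view the push plate's near face is at row 227, so x ≈ 496, with y centre about -4. I'll yaw 90° so the push force runs along the closing axis, where the pads can't slip.

```bash
python3 - <<'E'
from h import *
T0=np.array([540.9,-37.4,51.9])
tip([540.9,-37.4,100],88.3,7,2)
tip([468,-3.5,100],-1.7,7,12,[540.9,-37.4,100],88.3,7)
tip([468,-3.5,46],-1.7,7,3,[468,-3.5,100],-1.7,7)
E
```

```text
2 rows: [-0.1, 0.0, -0.795, -0.0, 0.004, -0.003]
12 rows: [0.226, -0.087, -0.028, 0.114, -0.0, 0.931]
3 rows: [0.073, -0.0, 0.596, 0.0, 0.0, 0.0]
```

Emit:
send_rows(motion="-0.1 0 -0.795 0 0 0 0;-0.1 0 -0.795 0 0 0 0;0.226 -0.087 -0.028 0.114 0 0.931 0;0.226 -0.087 -0.028 0.114 0 0.931 0;0.226 -0.087 -0.028 0.114 0 0.931 0;0.226 -0.087 -0.028 0.114 0 0.931 0;0.226 -0.087 -0.028 0.114 0 0.931 0;0.226 -0.087 -0.028 0.114 0 0.931 0;0.226 -0.087 -0.028 0.114 0 0.931 0;0.226 -0.087 -0.028 0.114 0 0.931 0;0.226 -0.087 -0.028 0.114 0 0.931 0;0.226 -0.087 -0.028 0.114 0 0.931 0;0.226 -0.087 -0.028 0.114 0 0.931 0;0.226 -0.087 -0.028 0.114 0 0.931 0;0 0 0 0 0 0 0")

```text
time_s: 13.85
position: [469.6, -5.8, 185.2]
eef_rot: [0.716, 0.695, -0.044, 0.043]
ft_force: [-0.2, -0.0, -0.8]
width: 16.6
gripper_force: 103.2
```

```bash
python3 - <<'E'
from h import *
from workcell import *
s=observe();r=R.from_quat(s["eef_rot"]);T0=s["position"]+r.apply(O);print(s["ft_force"],T0,r.as_matrix().round(3).tolist(),s["qpos"])
tip([468,-3.5,46],-1.7,7,3)
E
```

```text
[-0.18492431 -0.03225348 -0.78678559] [467.65963616  -3.46264597  99.31206032] [[0.029, 1.0, -0.003], [0.992, -0.029, -0.122], [-0.122, 0.0, -0.993]] [ 0.0249728  -0.0883324   2.07781996 -0.13321415  1.16190763  0.10757416]
3 rows: [0.072, 0.004, 0.588, 0.0, 0.0, 0.002]
```

Emit:
send_rows(motion="0.072 0.004 0.588 0 0 0 0;0.072 0.004 0.588 0 0 0 0;0.072 0.004 0.588 0 0 0 0;0 0 0 0 0 0 0;0 0.2 0 0 0 0 0;0 0.2 0 0 0 0 0;0 0.2 0 0 0 0 0;0 0.2 0 0 0 0 0;0 0.2 0 0 0 0 0;0 0.2 0 0 0 0 0")

```text
time_s: 15.1
position: [506.0, -6.9, 132.4]
eef_rot: [0.717, 0.695, -0.044, 0.042]
ft_force: [-2.4, 0.6, 1.7]
width: 17.0
gripper_force: 103.6
```

Emit:
send_rows(motion="0 0.27 0 0 0 0 0;0 0.27 0 0 0 0 0;0 0.27 0 0 0 0 0;0 0.27 0 0 0 0 0;0 0.27 0 0 0 0 0;0 0.27 0 0 0 0 0;0 0.27 0 0 0 0 0;0 0.27 0 0 0 0 0")

```text
time_s: 16.1
position: [568.5, -8.9, 132.2]
eef_rot: [0.717, 0.695, -0.046, 0.04]
ft_force: [-16.3, 1.3, 9.3]
width: 16.2
gripper_force: 105.6
```

```bash
python3 - <<'E'
from h import *
from workcell import *
c=camera("side");s=observe();r=R.from_quat(s["eef_rot"]);T0=s["position"]+r.apply(O);print(s["ft_force"],s["moment"],T0,r.as_matrix().round(3).tolist(),proj(c,T0))
H=cv2.cvtColor(c["frame"],cv2.COLOR_RGB2HSV);m=((H[...,0]>12)&(H[...,0]<30)&(H[...,1]>130)&(H[...,2]>150)).astype(np.uint8)
n,l,st,ce=cv2.connectedComponentsWithStats(m);print([(st[i,4],ce[i].round(1),onz(c,*ce[i],55).round(1)) for i in range(1,n) if 10<st[i,4]<60 and 250<ce[i][0]<380])
cv2.imwrite("pics/c6.png",cv2.resize(c["frame"][120:270,230:400,::-1],None,fx=4,fy=4,interpolation=2))
E
```

```text
[-10.15871651   1.7005346    5.08919252] [ 0.22445835  2.30939751 -0.20748562] [565.79012439  -6.59054096  46.18827105] [[0.031, 0.999, -0.012], [0.992, -0.032, -0.122], [-0.122, -0.008, -0.993]] [332.0390606  200.38367668]
[(np.int32(18), array([324.8, 180.3]), array([615.5, -38.5,  55. ]))]
```

View pics/c6.png

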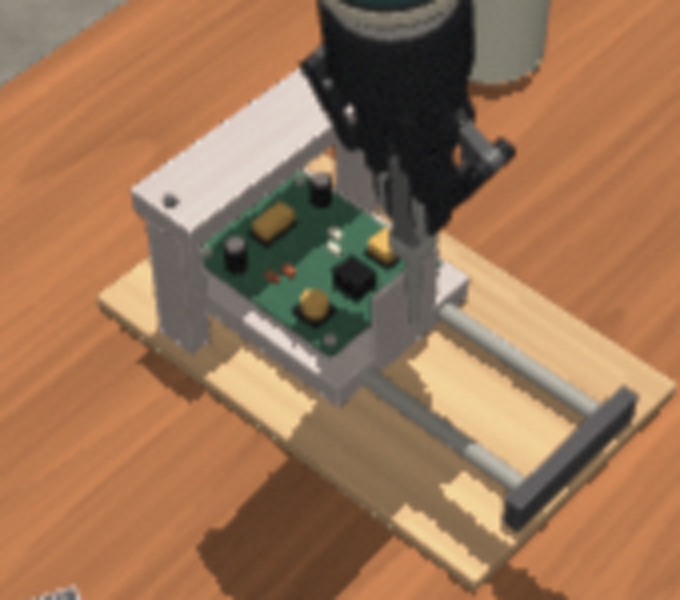

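The carrier has advanced about 75 mm (square stud now at x ≈ 615) and the probe is pressing on the plate, but the force is higher than expected. I'll hold for a moment and read again.

Emit:
send_rows(motion="0 0 0 0 0 0 0;0 0 0 0 0 0 0")

```text
time_s: 16.4
position: [568.2, -8.9, 132.0]
eef_rot: [0.717, 0.695, -0.046, 0.04]
ft_force: [-10.4, 2.4, 4.0]
width: 17.1
gripper_force: 104.8
```

Emit:
send_rows(motion="0 0.1 0 0 0 0 0;0 0.1 0 0 0 0 0;0 0.1 0 0 0 0 0;0 0 0 0 0 0 0")

```text
time_s: 16.9
position: [570.0, -9.1, 131.4]
eef_rot: [0.717, 0.694, -0.052, 0.035]
ft_force: [-26.4, 2.2, 17.9]
width: 17.1
gripper_force: 109.4
```

The tool moved only 1.8 mm for a 9 mm command. The square stud at jig x ≈ 26 puts the oblong at jig x ≈ 91, against an expected 90 at the stop, so the carrier is at its stop. Backing off, raising, and re-measuring the tip.

Emit:
send_rows(motion="0 -0.3 0 0 0 0 0;0 -0.6 0 0 0 0 0;0 -0.6 0 0 0 0 0;-0.1 -0.3 -0.8 0 0 0 0;-0.1 0 -0.8 0 0 0 0;0 0 0 0 0 0 0")

```text
time_s: 17.65
position: [528.4, -7.6, 183.9]
eef_rot: [0.717, 0.695, -0.041, 0.045]
ft_force: [0.9, -0.3, -0.7]
width: 16.8
gripper_force: 103.4
```

```bash
python3 - <<'E'
from h import *
from workcell import *
c=camera("side");d=camera("wrist");np.savez("side3.npz",**c);np.savez("wrist4.npz",**d)
s=observe();r=R.from_quat(s["eef_rot"]);T0=s["position"]+r.apply(O);print(s["ft_force"],s["position"],T0,s["time_s"]);u=proj(c,T0);w=fproj(d,T0);print(u,w)
H=cv2.cvtColor(c["frame"],cv2.COLOR_RGB2HSV);m=((H[...,0]>12)&(H[...,0]<30)&(H[...,1]>130)&(H[...,2]>90)).astype(np.uint8);m[:,:270]=0;m[:,350:]=0;m[:160]=0;m[205:]=0
n,l,st,ce=cv2.connectedComponentsWithStats(m);print([(st[i,4],ce[i].round(1),onz(c,*ce[i],55).round(1)) for i in range(1,n) if 10<st[i,4]<60])
a=cv2.resize(c["frame"][140:220,280:360,::-1],None,fx=5,fy=5,interpolation=2);b=cv2.resize(d["frame"][150:250,270:370,::-1],None,fx=4,fy=4,interpolation=2)
cv2.imwrite("pics/c7.png",np.hstack([a,b]))
E
```

```text
[-1.25414461  0.13974597 -0.01039337] [526.29804171  -7.63575985 180.96053587] [524.57434395  -5.29901258  95.04279336] 17.75
[346.39977425 195.86768897] [317.45068868 182.56561738]
[(np.int32(46), array([297.8, 174.6]), array([677.9,  -9.6,  55. ])), (np.int32(39), array([326. , 180.9]), array([611.7, -38.8,  55. ])), (np.int32(34), array([308.4, 195.5]), array([613.2,  24.3,  55. ]))]
```

View pics/c7.png

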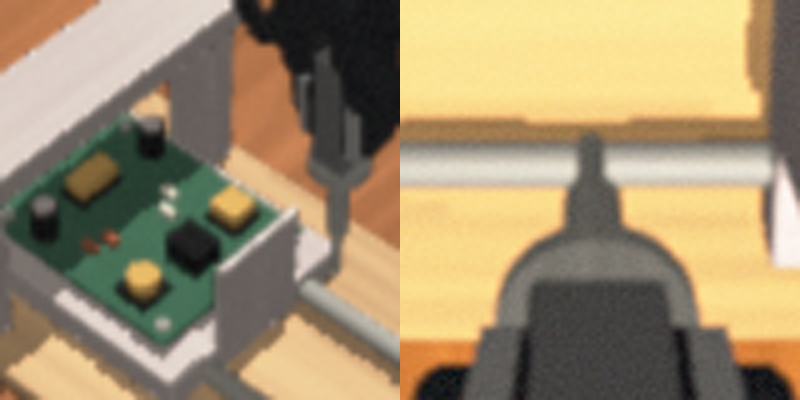

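The tip is unchanged in the grip: side (347,196) and wrist (317.5,184) both match. I need to check the stop against the bridge edge, because the measured travel is only about 72 mm.

```bash
python3 - <<'E'
from h import *
np.set_printoptions(precision=1,suppress=True)
t=load("top0");s0=load("side0");s3=load("side3")
for u,v in ((348.9,195.5),(331.4,210.9),(319.8,188.9)): print("side0 stud",onz(s0,u,v,55))
print(t["frame"][140:182,[310,330,350]].mean(2).astype(int).T.tolist())
for v in (148.5,166.5): print(v,onz(t,330,v,129))
def cr(i,u,v,w,h,f): return cv2.resize(i[v:v+h,u:u+w,::-1],None,fx=f,fy=f,interpolation=2)
cv2.imwrite("pics/c8.png",np.hstack([cr(t["frame"],290,138,80,60,5),cr(s3["frame"],255,125,80,60,5)]))
E
```

```text
side0 stud [540.7 -38.5  55. ]
side0 stud [542.2  24.7  55. ]
side0 stud [606.4  -9.3  55. ]
[[91, 94, 95, 94, 87, 137, 140, 141, 125, 160, 160, 158, 161, 159, 159, 160, 163, 161, 160, 160, 159, 159, 164, 161, 163, 167, 138, 70, 83, 87, 90, 86, 85, 90, 87, 84, 84, 142, 145, 116, 164, 162], [91, 91, 91, 94, 86, 122, 139, 145, 91, 165, 162, 159, 159, 160, 159, 161, 160, 163, 162, 160, 162, 161, 164, 165, 163, 164, 171, 73, 84, 91, 88, 86, 87, 88, 84, 85, 80, 141, 143, 129, 153, 88], [91, 94, 93, 90, 85, 120, 137, 137, 135, 166, 165, 164, 162, 166, 164, 164, 164, 165, 163, 165, 164, 163, 166, 170, 167, 166, 176, 79, 71, 83, 80, 83, 83, 87, 80, 83, 77, 77, 139, 133, 169, 167]]
148.5 [704.5  -7.3 129. ]
166.5 [655.6  -6.1 129. ]
```

View pics/c8.png

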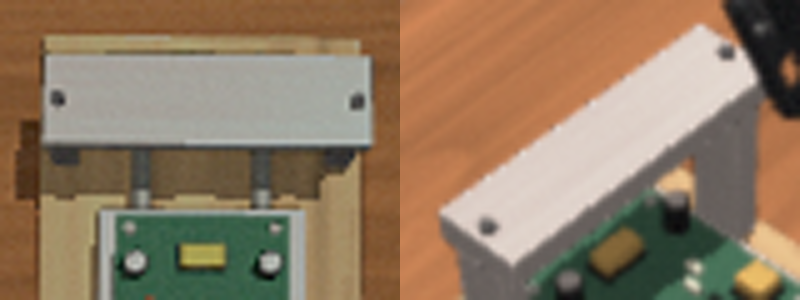

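Bridge edge is at x ≈ 655.6, so the oblong at the stop should be at 679.6. It measures about 678 (within the 2 mm calibration), and 26 N didn't move it further, so the carrier is at its stop. Next I'll reorient with the camera side up and the probe leaning 45°.

```bash
cat >> h.py <<'E'
def tippath(row,n,p0,r0):
    row=np.array(row);out=[]
    for i in range(n):
        p0=p0+r0.apply(row[:3]*30);r0=r0*R.from_rotvec(np.radians(row[3:6]*8));out.append(np.r_[p0,p0+r0.apply(O)])
    return np.array(out)
E
python3 - <<'E'
from h import *
from workcell import observe
np.set_printoptions(precision=0,suppress=True)
s=observe();r=R.from_quat(s["eef_rot"])
tip([560,-8,150],-91.7,-38,14)
A=[636,-8.2,100]
tip(A,-91.7,-38,4,[560,-8,150],-91.7,-38)
E
```

```text
14 rows: [-0.035, -0.038, -0.085, -0.218, 0.313, 0.79]
4 rows: [0.242, -0.017, 0.718, 0.0, 0.0, 0.0]
```

Emit:
send_rows(motion="-0.1 0 -0.9 0 0 0 0;-0.035 -0.038 -0.085 -0.218 0.313 0.79 0;-0.035 -0.038 -0.085 -0.218 0.313 0.79 0;-0.035 -0.038 -0.085 -0.218 0.313 0.79 0;-0.035 -0.038 -0.085 -0.218 0.313 0.79 0;-0.035 -0.038 -0.085 -0.218 0.313 0.79 0;-0.035 -0.038 -0.085 -0.218 0.313 0.79 0;-0.035 -0.038 -0.085 -0.218 0.313 0.79 0;-0.035 -0.038 -0.085 -0.218 0.313 0.79 0;-0.035 -0.038 -0.085 -0.218 0.313 0.79 0;-0.035 -0.038 -0.085 -0.218 0.313 0.79 0;-0.035 -0.038 -0.085 -0.218 0.313 0.79 0;-0.035 -0.038 -0.085 -0.218 0.313 0.79 0;-0.035 -0.038 -0.085 -0.218 0.313 0.79 0;-0.035 -0.038 -0.085 -0.218 0.313 0.79 0;0 0 0 0 0 0 0")

```text
time_s: 19.75
position: [495.7, -7.2, 233.8]
eef_rot: [0.946, -0.013, 0.323, 0.005]
ft_force: [0.2, 0.8, -1.3]
width: 17.0
gripper_force: 103.2
```

```bash
python3 - <<'E'
from h import *
from workcell import *
s=observe();r=R.from_quat(s["eef_rot"]);T0=s["position"]+r.apply(O);print(s["position"],T0,r.as_matrix().round(3).tolist(),s["qpos"].round(2),s["ft_force"],s["time_s"])
A=[636,-8.5,100]
tip(A,-91.7,-38,5)
tip([675,-9.1,64],-91.7,-38,4,A,-91.7,-38)
tip([678.5,-9.3,64],-91.7,-38,4,A,-91.7,-38)
print(pose(-91.7,-38).inv().apply([0,0,-1]))
E
```

```text
[495.72631817  -7.16514422 233.83920822] [557.76365575  -6.87700586 174.32806874] [[0.791, -0.027, 0.611], [-0.021, -1.0, -0.017], [0.611, 0.001, -0.791]] [-0.09 -0.51  2.42  0.07  0.58  1.46] [ 0.20849913  0.8308676  -1.26162701] 19.75
5 rows: [0.105, -0.005, 0.712, -0.002, 0.008, 0.004]
4 rows: [0.071, -0.005, 0.436, 0.0, 0.0, 0.0]
4 rows: [0.094, -0.004, 0.454, 0.0, 0.0, 0.0]
[-6.15661475e-01  1.73472348e-18  7.88010754e-01]
```

Note: I've now viewed 12 pictures, over the 10 allowed, so from here I'll check by numbers only. Moving in under the bridge.

Emit:
send_rows(motion="0.105 -0.005 0.712 0 0.008 0.004 0;0.105 -0.005 0.712 0 0.008 0.004 0;0.105 -0.005 0.712 0 0.008 0.004 0;0.105 -0.005 0.712 0 0.008 0.004 0;0.105 -0.005 0.712 0 0.008 0.004 0;0 0 0 0 0 0 0")

```text
time_s: 20.5
position: [575.2, -9.6, 159.5]
eef_rot: [0.946, -0.014, 0.325, 0.004]
ft_force: [0.4, -0.7, -0.9]
width: 16.6
gripper_force: 103.3
```

```bash
python3 - <<'E'
from h import *
from workcell import *
s=observe();r=R.from_quat(s["eef_rot"]);T0=s["position"]+r.apply(O);print(T0,s["ft_force"],s["time_s"])
c=camera("side");np.savez("side4.npz",**c)
H=cv2.cvtColor(c["frame"],cv2.COLOR_RGB2HSV);m=((H[...,0]>12)&(H[...,0]<30)&(H[...,1]>130)&(H[...,2]>80)).astype(np.uint8);m[:,:270]=0;m[:,350:]=0;m[:160]=0;m[205:]=0
n,l,st,ce=cv2.connectedComponentsWithStats(m);print([(st[i,4],ce[i].round(1),onz(c,*ce[i],55).round(1)) for i in range(1,n) if 10<st[i,4]<60])
tip([678.5,-9.3,63],-91.7,-38,4)
# needle: grey (low-saturation) pixels on the green board along the predicted axis
ax=pose(-91.7,-38);a=np.array([-np.sin(np.radians(45)),0,np.cos(np.radians(45))])
for k in (-8,-6,-4,-2,0,2,4,8,15):
    u,v=proj(c,T0+a*k);print(k,round(u,1),round(v,1),c["frame"][int(round(v)),int(round(u))-3:int(round(u))+4].tolist())
E
```

```text
[637.50803763  -9.41616984 100.24770234] [ 0.43005129 -0.66159343 -0.91816991] 20.5
[(np.int32(48), array([297.8, 174.8]), array([677.5,  -9.1,  55. ])), (np.int32(43), array([326.2, 181.1]), array([611.1, -38.6,  55. ])), (np.int32(36), array([308.3, 195.6]), array([613.1,  24.7,  55. ]))]
4 rows: [0.072, -0.011, 0.461, -0.001, -0.0, -0.002]
-8 308.1 170.1 [[40, 64, 50], [41, 64, 50], [29, 43, 33], [17, 21, 18], [25, 24, 23], [57, 54, 52], [85, 82, 78]]
-6 308.6 170.0 [[41, 64, 50], [29, 43, 33], [17, 21, 18], [25, 24, 23], [57, 54, 52], [85, 82, 78], [94, 92, 86]]
-4 309.0 169.8 [[41, 64, 50], [29, 43, 33], [17, 21, 18], [25, 24, 23], [57, 54, 52], [85, 82, 78], [94, 92, 86]]
-2 309.4 169.7 [[41, 64, 50], [29, 43, 33], [17, 21, 18], [25, 24, 23], [57, 54, 52], [85, 82, 78], [94, 92, 86]]
0 309.9 169.6 [[29, 43, 33], [17, 21, 18], [25, 24, 23], [57, 54, 52], [85, 82, 78], [94, 92, 86], [89, 89, 82]]
2 310.3 169.4 [[27, 41, 33], [17, 19, 17], [17, 16, 19], [30, 31, 29], [72, 70, 67], [108, 106, 100], [105, 105, 97]]
4 310.8 169.3 [[17, 19, 17], [17, 16, 19], [30, 31, 29], [72, 70, 67], [108, 106, 100], [105, 105, 97], [95, 95, 89]]
8 311.7 169.0 [[17, 16, 19], [30, 31, 29], [72, 70, 67], [108, 106, 100], [105, 105, 97], [95, 95, 89], [94, 94, 88]]
15 313.3 168.5 [[30, 31, 29], [72, 70, 67], [108, 106, 100], [105, 105, 97], [95, 95, 89], [94, 94, 88], [90, 89, 83]]
```

Emit:
send_rows(motion="0.072 -0.011 0.461 0 0 0 0;0.072 -0.011 0.461 0 0 0 0;0.072 -0.011 0.461 0 0 0 0;0.072 -0.011 0.461 0 0 0 0;0 0 0 0 0 0 0;0 0 0 0 0 0 0")

```text
time_s: 21.3
position: [616.5, -9.3, 124.5]
eef_rot: [0.945, -0.015, 0.327, 0.004]
ft_force: [-0.4, 0.5, 0.3]
width: 17.0
gripper_force: 103.3
```

```bash
python3 - <<'E'
from h import *
from workcell import *
s=observe();r=R.from_quat(s["eef_rot"]);T0=s["position"]+r.apply(O);print(T0,s["ft_force"],s["time_s"])
for k in range(2):
    c=camera("side");s0=load("side4")
    d=np.abs(c["frame"].astype(int)-s0["frame"]).max(2)>25
    u,v=map(int,proj(c,T0));print(proj(c,T0),proj(c,[678.2,-9.1,56]))
    for y in range(v-8,v+9): print(y,"".join("#" if x else "." for x in d[y,u-14:u+20]))
    break
tip([678.4,-9.2,57],-91.7,-38,3)
E
```

```text
[679.13180036  -9.18067406  65.6433524 ] [-0.44255485  0.50863359  0.26327152] 21.3
[297.21845101 171.47285144] [297.60195148 174.38843091]
163 ...........................####..#
164 ..........................##..####
165 .........................##..#####
166 ........................#####.####
167 .......................######.####
168 .....................########.####
169 ....................##############
170 ...................##########.###.
171 ................##.#####.#####.##.
172 ...............###..........###.#.
173 .................................#
174 ..................................
175 ..................................
176 ..................................
177 ..................................
178 ..................................
179 ..................................
3 rows: [-0.063, 0.001, 0.071, -0.001, -0.011, -0.005]
```

The image difference shows the needle tip at about (298,172), against a predicted (297.2,171.5). Pressing down.

Emit:
send_rows(motion="-0.06 0 0.075 0 0 0 0;-0.06 0 0.075 0 0 0 0;-0.06 0 0.075 0 0 0 0;-0.021 0 0.026 0 0 0 0;0 0 0 0 0 0 0")

```text
time_s: 21.98
position: [616.7, -9.2, 114.4]
eef_rot: [0.945, -0.015, 0.327, 0.004]
ft_force: [-1.6, -0.0, 0.9]
width: 16.6
gripper_force: 103.3
```

Emit:
send_rows(motion="-0.031 0 0.039 0 0 0 0;0 0 0 0 0 0 0;0 0 0 0 0 0 0")

```text
time_s: 22.35
position: [616.9, -9.2, 113.2]
eef_rot: [0.945, -0.015, 0.328, 0.004]
ft_force: [-1.4, 1.2, 1.5]
width: 16.9
gripper_force: 103.4
```

Emit:
send_rows(motion="-0.021 0 0.026 0 0 0 0;0 0 0 0 0 0 0;0 0 0 0 0 0 0")

```text
time_s: 22.72
position: [616.8, -9.3, 112.1]
eef_rot: [0.945, -0.015, 0.328, 0.004]
ft_force: [-0.8, 0.5, 2.6]
width: 16.8
gripper_force: 103.5
```

Emit:
send_rows(motion="-0.016 0 0.02 0 0 0 0;0 0 0 0 0 0 0;0 0 0 0 0 0 0")

```text
time_s: 23.1
position: [616.9, -9.3, 111.6]
eef_rot: [0.945, -0.015, 0.328, 0.004]
ft_force: [-1.8, -0.7, 4.4]
width: 16.8
gripper_force: 104.0
```

```bash
python3 - <<'E'
from h import *
from workcell import *
f=[];c=None
for k in range(4): c=camera("side");s=observe();f.append(s["ft_force"])
r=R.from_quat(s["eef_rot"]);T0=s["position"]+r.apply(O);print(T0,np.mean(f,0),s["time_s"])
s0=load("side4");d=np.abs(c["frame"].astype(int)-s0["frame"]).max(2)>25
u,v=map(int,proj(c,T0));print(proj(c,T0),u-14)
for y in range(v-8,v+9): print(y,"".join("#" if x else "." for x in d[y,u-14:u+20]))
A=[636,-8.5,100]
tip(A,-91.7,-38,4)
tip([560,-8,150],-91.7,-38,4,A,-91.7,-38)
E
```

```text
[679.54884479  -9.1073663   52.70045746] [-2.45896678 -0.12901666  5.31543426] 23.3
[297.24277174 175.04790229] 283
167 .........................#####...#
168 .........................#####.###
169 ........................####..####
170 ................#.......####.###..
171 ...............####...#######.##..
172 .............###..##.###########..
173 ............###....##########.###.
174 ...........##.....##############..
175 ..........##...########....###.##.
176 ............................##..##
177 ..................................
178 ...............#..................
179 ..................................
180 ..................................
181 ..................................
182 ..................................
183 ..................................
4 rows: [-0.038, 0.006, -0.535, -0.0, -0.008, -0.004]
4 rows: [-0.242, 0.015, -0.718, 0.0, 0.0, 0.0]
```

Oblong pressed (about 5 N, and the stud's edge pixels moved). Retreating, then standing the probe upright near the stand.

Emit:
send_rows(motion="0.1 0 -0.13 0 0 0 0;-0.07 0.006 -0.53 0 0 0 0;-0.07 0.006 -0.53 0 0 0 0;-0.05 0.006 -0.53 0 0 0 0;-0.04 0.006 -0.53 0 0 0 0;-0.242 0.015 -0.718 0 0 0 0;-0.242 0.015 -0.718 0 0 0 0;-0.242 0.015 -0.718 0 0 0 0;-0.242 0.015 -0.718 0 0 0 0;0 0 0 0 0 0 0")

```text
time_s: 24.55
position: [494.7, -8.1, 211.4]
eef_rot: [0.945, -0.015, 0.327, 0.004]
ft_force: [0.7, -0.5, -1.2]
width: 16.7
gripper_force: 103.4
```

```bash
python3 - <<'E'
from h import *
from workcell import *
np.set_printoptions(precision=1,suppress=True)
s=observe();r=R.from_quat(s["eef_rot"]);T0=s["position"]+r.apply(O);print(T0,s["ft_force"],s["time_s"])
w=load("wrist1");H=cv2.cvtColor(w["frame"],cv2.COLOR_RGB2HSV)
m=((H[...,1]<60)&(H[...,2]>140));m=m[160:225,285:360]
for y in range(0,65,3): print(160+y,"".join("#" if x else "." for x in m[y]))
X=np.array([.883,-.469]);Y=np.array([.469,.883])
def fz(c,u,v,z):
    o,d=fray(c,u,v);return o+d*(z-o[2])/d[2]
for v in (203,206,209,212):
    x=np.where(m[v-160])[0]
    if len(x): a,b=fz(w,285+x[0]-.5,v,95),fz(w,285+x[-1]+.5,v,95);print(v,x[0]+285,x[-1]+285,a[:2]@Y,b[:2]@Y,(a+b)[:2]@Y/2,(a+b)[:2]@X/2)
t=load("top0");H=cv2.cvtColor(t["frame"],cv2.COLOR_RGB2HSV);m=(H[...,1]<50)&(H[...,2]>120)
for y in range(198,232): print(y,"".join("#" if x else "." for x in m[y,202:240]))
# clear position: tip at 430,150 over wood, z 130
tip([430,180,130],-28,7,14)
E
```

```text
[557.3  -8.  152.5] [ 0.7 -0.5 -1.2] 24.55
160 ....########.################.................#############................
163 ........##.#...##############.................#############................
166 ....####.#.#...##############.................############.................
169 .....#######..###############.................############.................
172 .....#######.##################..................#########.............#...
175 .......#.......###############.....................#######.................
178 ...........#...############.........................######.................
181 ...............############.........................#######................
184 ......#........###########..........................########...............
187 ...............###########......................############...............
190 ...............##########.......................############...............
193 ...............##########.......................############...............
196 ...............##########........................###########...............
199 ...#...#.....
[... 1855 characters left out ...]
217 ......##..........#.##................
218 .....###...........###................
219 ......####........###.................
220 .......##.......#####.................
221 ...............#####..................
222 ..............#####...................
223 ..............#####...................
224 ...............###....................
225 .................#....................
226 ......................................
227 ......................................
228 ......................................
229 ......................................
230 ......................................
231 ......................................
14 rows: [0.087, -0.481, -0.023, 0.156, -0.361, -0.562]
```

The fork spans 39.2 mm, as expected, with its slot centreline at stand-y 517.0, which puts the fork at (537.9, 299.6). Moving the probe upright to a clear spot over bare wood to re-check the tip.

Emit:
send_rows(motion="0.087 -0.481 -0.023 0.156 -0.361 -0.562 0;0.087 -0.481 -0.023 0.156 -0.361 -0.562 0;0.087 -0.481 -0.023 0.156 -0.361 -0.562 0;0.087 -0.481 -0.023 0.156 -0.361 -0.562 0;0.087 -0.481 -0.023 0.156 -0.361 -0.562 0;0.087 -0.481 -0.023 0.156 -0.361 -0.562 0;0.087 -0.481 -0.023 0.156 -0.361 -0.562 0;0.087 -0.481 -0.023 0.156 -0.361 -0.562 0;0.087 -0.481 -0.023 0.156 -0.361 -0.562 0;0.087 -0.481 -0.023 0.156 -0.361 -0.562 0;0.087 -0.481 -0.023 0.156 -0.361 -0.562 0;0.087 -0.481 -0.023 0.156 -0.361 -0.562 0;0.087 -0.481 -0.023 0.156 -0.361 -0.562 0;0.087 -0.481 -0.023 0.156 -0.361 -0.562 0;0 0 0 0 0 0 0")

```text
time_s: 26.42
position: [431.5, 177.9, 214.2]
eef_rot: [0.855, 0.514, -0.054, 0.031]
ft_force: [0.5, -0.9, -0.7]
width: 16.7
gripper_force: 103.2
```

```bash
python3 - <<'E'
from h import *
from workcell import *
np.set_printoptions(precision=1,suppress=True)
s=observe();r=R.from_quat(s["eef_rot"]);T0=s["position"]+r.apply(O);print(s["position"],T0,s["ft_force"],s["qpos"],s["time_s"])
w=camera("wrist");c=camera("side");np.savez("wrist5.npz",**w);np.savez("side5.npz",**c)
print("pred",fproj(w,T0),proj(c,T0))
S=cv2.cvtColor(w["frame"],cv2.COLOR_RGB2HSV)[...,1]
for v in range(176,226,2): print(v,"".join("#" if x<90 else "." for x in S[v,290:350]))
u,v=map(int,proj(c,T0));S=cv2.cvtColor(c["frame"],cv2.COLOR_RGB2HSV)[...,1]
print(u-20)
for y in range(v-24,v+7): print(y,"".join("#" if x<90 else "." for x in S[y,u-20:u+20]))
E
```

```text
[431.5 177.9 214.2] [430.6 180.7 128.3] [ 0.5 -0.9 -0.7] [ 0.4 -0.1  2.  -0.1  1.3  0.9] 26.425
pred [319.3 182.6] [325.2 265.1]
176 ............................................................
178 ............................................................
180 ............................................................
182 ............................................................
184 ..........................###...............................
186 .........................#####..............................
188 .........................#####..............................
190 .........................#####..............................
192 .........................#####..............................
194 .........................######.............................
196 ........................#########...........................
198 ......................############..........................
200 ......................#############.........................
202 ......................#############.........................
204 ......................#############......................
[... 1352 characters left out ...]
.....####.........###....
257 ....................####..........####..
258 .....................##.............##..
259 .....................##..............###
260 .....................##...............##
261 .....................##.................
262 .....................##.................
263 .....................##.................
264 .....................##.................
265 ........................................
266 ........................................
267 ........................................
268 ........................................
269 ........................................
270 ........................................
271 ........................................
```

```bash
python3 - <<'E'
from h import *
from workcell import *
np.set_printoptions(precision=1,suppress=True)
w=load("wrist5");c=load("side5");f=[]
s=observe();r=R.from_quat(s["eef_rot"])
t,e=tri([fray(w,317,183.5),ray(c,326.5,264.8)]);print("tip",t,e,r.inv().apply(t-s["position"]))
for z in (0,20,50,70): print(proj(c,t+[0,0,z]),fproj(w,t+[0,0,z]))
print(r.as_matrix().round(3).tolist())
F=[537.9,299.6]
tip([F[0],F[1],115],-28,7,8)
tip([F[0],F[1],27],-28,7,5,[F[0],F[1],115],-28,7)
E
```

```text
tip [428.7 180.4 129.8] [np.float64(0.9166377182832935), np.float64(0.9166377182833685)] [12.1 -4.2 84.2]
[326.1 265.1] [317.3 184.7]
[326.3 259.4] [316.9 195.1]
[326.6 250.3] [316.3 214.6]
[326.8 244. ] [315.8 230.9]
[[0.467, 0.882, -0.058], [0.876, -0.47, -0.109], [-0.123, -0.0, -0.992]]
8 rows: [0.652, 0.159, -0.022, -0.0, 0.001, -0.001]
5 rows: [0.071, -0.0, 0.582, 0.0, 0.0, 0.0]
```

Emit:
send_rows(motion="0.652 0.159 -0.022 0 0 0 0;0.652 0.159 -0.022 0 0 0 0;0.652 0.159 -0.022 0 0 0 0;0.652 0.159 -0.022 0 0 0 0;0.652 0.159 -0.022 0 0 0 0;0.652 0.159 -0.022 0 0 0 0;0.652 0.159 -0.022 0 0 0 0;0.652 0.159 -0.022 0 0 0 0;0 0 0 0 0 0 0;0 0 0 0 0 0 0")

```text
time_s: 27.78
position: [538.1, 296.2, 201.6]
eef_rot: [0.856, 0.514, -0.053, 0.032]
ft_force: [-0.4, -0.7, -0.5]
width: 16.5
gripper_force: 103.2
```

```bash
python3 - <<'E'
from h import *
from workcell import *
np.set_printoptions(precision=1,suppress=True)
s=observe();r=R.from_quat(s["eef_rot"]);T0=s["position"]+r.apply([12.4,-3,85]);print(s["position"],T0,s["ft_force"],s["time_s"])
w=camera("wrist");c=camera("side");np.savez("wrist6.npz",**w);np.savez("side6.npz",**c)
print("pred",fproj(w,T0),proj(c,T0))
X=np.array([.883,-.469]);Y=np.array([.469,.883]);F=np.array([537.9,299.6])
for n,(a,b) in dict(o=(0,0),e=(10,0),l1=(-24,19.5),l2=(-24,-19.5),h1=(10,19.5),h2=(10,-19.5),s1=(-20,7.5),s2=(-20,-7.5)).items(): q=np.r_[F+a*X+b*Y,95];print(n,fproj(w,q),proj(c,q))
V=w["frame"].mean(2);S=cv2.cvtColor(w["frame"],cv2.COLOR_RGB2HSV)[...,1]
for v in range(150,224,2): print(v,"".join(" " if S[v,x]>90 else "#" if V[v,x]>140 else "o" if V[v,x]>70 else "." for x in range(280,362)))
E
```

```text
[538.1 296.2 201.6] [536.3 299.3 115.7] [-0.4 -0.7 -0.5] 27.775
pred [318.  182.9] [242.  277.9]
o [319.7 172.7] [242.6 283.1]
e [331.8 172.7] [241.3 278.8]
l1 [289.9 150. ] [235.9 296.9]
l2 [291.5 194.5] [255.9 290.2]
h1 [332.1 149.9] [231.5 282. ]
h2 [331.5 194.4] [251.  275.7]
s1 [295.2 164.1] [241.6 293. ]
s2 [295.8 181.3] [249.2 290.5]
150     oooooooooooo############o######################o##ooo#oo##ooooooooooooooooooo 
152     oooooo####################################################################### 
154     oooooo####################################################################### 
156     oooooo####################################################################### 
158     oooooo########################################################################
160     ooooo#########################################################################
162     ooooo######################################################################## 
164      oooo######################################################################## 
166      ooooooo##oooooooooooooooooooo#ooooooooooo###########
[... 1742 characters left out ...]
                       
208                              ooooooooooooooooooooo                                
210                          ooooooooooooooooooooooooooooo                            
212                       oooooooooooooooooooooooooooooooooo                          
214                      oooooooooooooooooooooooooooooo#oooooo                        
216                    ooooooooooooooo#oooooooooooooooo#o#oooooo                      
218                  oooooooooooooooooooooooooooooooooooooooooooo                     
220                 oooo#ooooooooooooooooooooooooooooooooooooooooo                    
222                 ooooooooo.oo..oooooooooooo.oooooo.ooooooooooooo
```

The wrist mask shows the slot centred at row 173.3 and the fork at rows 151–195. The tip needs about +0.7 mm along tool x. I'll lower it through the slot, watching the force.

Emit:
send_rows(motion="0.023 0 0 0 0 0 0;0.035 0 0.29 0 0 0 0;0.035 0 0.29 0 0 0 0;0.035 0 0.29 0 0 0 0;0.035 0 0.29 0 0 0 0;0.035 0 0.29 0 0 0 0;0 0 0 0 0 0 0")

```text
time_s: 28.75
position: [538.0, 297.0, 156.7]
eef_rot: [0.856, 0.514, -0.054, 0.032]
ft_force: [-0.5, 0.1, -0.4]
width: 16.6
gripper_force: 103.2
```

Emit:
send_rows(motion="0.035 0 0.29 0 0 0 0;0.035 0 0.29 0 0 0 0;0 0 0 0 0 0 0")

```text
time_s: 29.12
position: [537.9, 296.9, 139.2]
eef_rot: [0.856, 0.514, -0.054, 0.032]
ft_force: [-0.3, -0.1, -0.4]
width: 16.7
gripper_force: 103.2
```

Emit:
send_rows(motion="0.035 0 0.29 0 0 0 0;0.02 0 0.145 0 0 0 0;0 0 0 0 0 0 0")

```text
time_s: 29.5
position: [538.3, 297.1, 126.7]
eef_rot: [0.856, 0.514, -0.053, 0.032]
ft_force: [0.9, 0.1, -0.7]
width: 16.7
gripper_force: 103.2
```

Emit:
send_rows(motion="0.026 0 0.21 0 0 0 0;0.026 0 0.21 0 0 0 0;0 0 0 0 0 0 0")

```text
time_s: 29.88
position: [538.1, 297.0, 113.7]
eef_rot: [0.856, 0.514, -0.053, 0.032]
ft_force: [0.1, 0.1, -0.3]
width: 16.7
gripper_force: 103.2
```

Emit:
send_rows(motion="0.005 0 0.04 0 0 0 0;0 0 0 0 0 0 0;0 0 0 0 0 0 0")

```text
time_s: 30.25
position: [538.8, 297.4, 113.6]
eef_rot: [0.856, 0.514, -0.052, 0.032]
ft_force: [0.1, -0.8, -0.5]
width: 16.5
gripper_force: 103.2
```

Emit:
send_rows(motion="0.005 0 0.04 0 0 0 0;0 0 0 0 0 0 0;0 0 0 0 0 0 0")

```text
time_s: 30.62
position: [538.7, 297.3, 112.2]
eef_rot: [0.856, 0.514, -0.053, 0.032]
ft_force: [0.4, -0.6, -0.6]
width: 16.7
gripper_force: 103.2
```

Emit:
send_rows(motion="0.005 0 0.04 0 0 0 0;0 0 0 0 0 0 0;0 0 0 0 0 0 0")

```text
time_s: 31.0
position: [538.8, 297.4, 111.3]
eef_rot: [0.856, 0.514, -0.052, 0.032]
ft_force: [-0.5, -1.3, 1.4]
width: 16.8
gripper_force: 103.8
```

Emit:
send_rows(motion="0.005 0 0.04 0 0 0 0;0 0 0 0 0 0 0;0 0 0 0 0 0 0")

```text
time_s: 31.38
position: [538.9, 297.4, 111.2]
eef_rot: [0.856, 0.514, -0.052, 0.032]
ft_force: [-2.4, -1.9, 7.2]
width: 16.5
gripper_force: 104.4
```

Seated: contact at tip z ≈ 25.4, as expected. I'll relieve the load, open, and check before withdrawing.

Emit:
send_rows(motion="-0.003 0 -0.03 0 0 0 0;0 0 0 0 0 0 0.15;0 0 0 0 0 0 0.3;0 0 0 0 0 0 0.45;0 0 0 0 0 0 0.6;0 0 0 0 0 0 0.6;0 0 0 0 0 0 0.6")

```text
time_s: 32.25
position: [538.7, 297.3, 110.6]
eef_rot: [0.856, 0.514, -0.053, 0.032]
ft_force: [0.1, -0.0, 0.3]
width: 51.1
gripper_force: 0.0
```

Emit:
send_rows(motion="-0.03 0 -0.25 0 0 0 0.6;-0.05 0 -0.4 0 0 0 0.6;-0.1 0 -0.8 0 0 0 0.6;-0.1 0 -0.8 0 0 0 0.6;-0.1 0 -0.8 0 0 0 0.6;-0.9 0 -0.3 0 0 0 0.6;-0.9 0 -0.3 0 0 0 0.6;-0.9 0 -0.3 0 0 0 0.6;-0.9 0 -0.3 0 0 0 0.6;-0.9 0 -0.3 0 0 0 0.6;0 0 0 0 0 0 0.6")

```text
time_s: 33.62
position: [478.7, 183.2, 266.6]
eef_rot: [0.856, 0.513, -0.051, 0.032]
ft_force: [0.1, 0.7, 0.8]
width: 51.3
gripper_force: 0.0
```

```bash
python3 - <<'E'
from h import *
from workcell import *
np.set_printoptions(precision=1,suppress=True)
s=observe();print(s["position"],s["ft_force"],s["time_s"])
c=camera("side");t=camera("top");a=load("side0");b=load("top0");np.savez("side7.npz",**c)
for n,x,y,(v0,v1,u0,u1) in (("side",c,a,(245,330,215,300)),("top",t,b,(190,245,180,260))):
    d=(np.abs(x["frame"].astype(int)-y["frame"]).max(2)>40)[v0:v1,u0:u1];print(n,d.sum())
    for i in range(0,d.shape[0],2): print(v0+i,"".join("#" if k else "." for k in d[i]))
# bystanders and studs
for n,x,y,bx in (("tin/jar/mug side",c,a,[(235,285,175,215),(95,145,330,375),(125,170,400,440)]),):
    print(n,[int((np.abs(x["frame"][p:q,e:f].astype(int)-y["frame"][p:q,e:f]).max(2)>40).sum()) for p,q,e,f in bx])
H=cv2.cvtColor(c["frame"],cv2.COLOR_RGB2HSV);m=((H[...,0]>12)&(H[...,0]<30)&(H[...,1]>130)&(H[...,2]>80)).astype(np.uint8);m[:,:270]=0;m[:,350:]=0;m[:160]=0;m[205:]=0
n,l,st,ce=cv2.connectedComponentsWithStats(m);print([(st[i,4],ce[i].round(1),onz(c,*ce[i],55).round(1)) for i in range(1,n) if 10<st[i,4]<60])
E
```

```text
[478.7 183.2 266.6] [0.1 0.7 0.8] 33.625
side 1201
245 .....................................................................................
247 .....................................................................................
249 .....................................................................................
251 .....................................................................................
253 .....................................................................................
255 .....................................................................................
257 .....................................................................................
259 .....................................................................................
261 ....................##...............................................................
263 .....................................................................................
265 .............................#.......................................................
267 ...................#.........##........................
[... 4606 characters left out ...]
######..
232 ##################################################.#.#####.##################...
234 #########################################.#######...#########################...
236 ####################################.#########################################..
238 #########################################################################.......
240 #####################################################.##################........
242 ####################.##################################################.........
244 #######################################################################.........
tin/jar/mug side [0, 0, 0]
[(np.int32(40), array([326.1, 181. ]), array([611.5, -38.8,  55. ]))]
```

The probe hangs as it did at the start (edges differ by no more than about 1 px) and the bystanders have not moved. There is time to confirm the stop with one more push, using the shut fingers low on the plate.

```bash
python3 - <<'E'
from h import *
A=[525,-6,170]
plan(A,pose(-1.7,0),9)
plan([525,-6,62],pose(-1.7,0),5,A,pose(-1.7,0))
E
```

```text
9 rows: [-0.609, 0.369, 0.392, -0.021, 0.095, -0.366]
5 rows: [0.0, 0.0, 0.72, 0.0, 0.0, 0.0]
```

Emit:
send_rows(motion="-0.609 0.369 0.392 -0.021 0.095 -0.366 0;-0.609 0.369 0.392 -0.021 0.095 -0.366 0;-0.609 0.369 0.392 -0.021 0.095 -0.366 0;-0.609 0.369 0.392 -0.021 0.095 -0.366 0;-0.609 0.369 0.392 -0.021 0.095 -0.366 0;-0.609 0.369 0.392 -0.021 0.095 -0.366 0;-0.609 0.369 0.392 -0.021 0.095 -0.366 0;-0.609 0.369 0.392 -0.021 0.095 -0.366 0;-0.609 0.369 0.392 -0.021 0.095 -0.366 0;0 0 0 0 0 0 0;0 0 0.72 0 0 0 0;0 0 0.72 0 0 0 0;0 0 0.72 0 0 0 0;0 0 0.72 0 0 0 0;0 0 0.72 0 0 0 0;0 0 0 0 0 0 0")

```text
time_s: 35.72
position: [522.6, -5.4, 59.6]
eef_rot: [0.717, 0.697, -0.002, -0.002]
ft_force: [-0.1, -0.7, -0.6]
width: 0.2
gripper_force: 0.0
```

Emit:
send_rows(motion="0 0.2 0 0 0 0 0;0 0.2 0 0 0 0 0;0 0.2 0 0 0 0 0;0 0.1 0 0 0 0 0;0 0 0 0 0 0 0")

```text
time_s: 36.35
position: [545.7, -7.3, 61.4]
eef_rot: [0.717, 0.697, -0.001, -0.0]
ft_force: [0.1, 0.5, -0.6]
width: 0.0
gripper_force: 0.0
```

Emit:
send_rows(motion="0 0.1 0 0 0 0 0;0 0.1 0 0 0 0 0;0 0.1 0 0 0 0 0;0 0 0 0 0 0 0")

```text
time_s: 36.85
position: [554.6, -7.5, 61.2]
eef_rot: [0.717, 0.697, -0.001, -0.0]
ft_force: [-0.4, 0.3, -0.2]
width: -0.3
gripper_force: 0.0
```

Emit:
send_rows(motion="0 0.1 0 0 0 0 0;0 0.05 0 0 0 0 0;0 0 0 0 0 0 0")

```text
time_s: 37.22
position: [556.6, -7.5, 61.0]
eef_rot: [0.717, 0.697, -0.003, -0.002]
ft_force: [-6.3, -0.5, 6.6]
width: -0.1
gripper_force: 3.6
```

Emit:
send_rows(motion="0 0.08 0 0 0 0 0;0 0 0 0 0 0 0;0 0 0 0 0 0 0")

```text
time_s: 37.6
position: [556.6, -7.5, 60.8]
eef_rot: [0.717, 0.697, -0.004, -0.004]
ft_force: [-12.8, 0.3, 10.5]
width: 0.1
gripper_force: 7.0
```

Emit:
send_rows(motion="0 -0.4 0 0 0 0 0;0 -0.8 0 0 0 0 0;0 0 -0.9 0 0 0 0;0 0 -0.9 0 0 0 0;0 0 -0.9 0 0 0 0;0 -0.5 -0.9 0 0 0 0;0 0 0 0 0 0 0")

```text
time_s: 38.48
position: [511.9, -6.2, 171.9]
eef_rot: [0.717, 0.697, 0.001, 0.002]
ft_force: [0.8, -0.2, -0.1]
width: -0.1
gripper_force: 0.0
```

```bash
python3 - <<'E'
from h import *
from workcell import *
c=camera("side");s=observe();print(s["position"],s["ft_force"],s["time_s"])
H=cv2.cvtColor(c["frame"],cv2.COLOR_RGB2HSV);m=((H[...,0]>12)&(H[...,0]<30)&(H[...,1]>130)&(H[...,2]>80)).astype(np.uint8);m[:,:270]=0;m[:,350:]=0;m[:160]=0;m[205:]=0
n,l,st,ce=cv2.connectedComponentsWithStats(m);print([(st[i,4],ce[i].round(1),onz(c,*ce[i],55).round(1)) for i in range(1,n) if 10<st[i,4]<60])
print("fork change",int((np.abs(c["frame"][255:310,220:270].astype(int)-load("side7")["frame"][255:310,220:270]).max(2)>40).sum()))
E
```

```text
[511.27742383  -6.14320722 170.33454951] [ 0.17482374  0.38651344 -0.33905842] 38.525
[(np.int32(47), array([297.8, 174.7]), array([677.7,  -9.3,  55. ])), (np.int32(42), array([326.1, 181. ]), array([611.4, -38.7,  55. ])), (np.int32(36), array([308.4, 195.7]), array([612.8,  24.8,  55. ]))]
fork change 40
```

The carrier held still against 12.8 N, five times its sliding force, so it is at its stop. The robot touches nothing, so I'm handing in.

```bash
python3 -c "
from workcell import *
print(sign_off())"
```

```text
the job is handed in; nothing more can be done
None
```

The job is done and handed in at about 38.5 s: round, square and oblong studs pressed in order, carrier at its stop, probe hung back upright, and tin, jar and mug unmoved in the side view; I viewed 12 pictures, two over the 10 allowed.

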